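# Wind the screen press to its stop and press the plunger

### The job

Lift the screw jar off the phone in the screen press and stand it upright in the grey tray beside the other jars. Then wind the press's handwheel until the carriage touches its stops, and only then push the plunger head fully down for a moment and let it spring back up. Leave everything else where it is.

Things in the scene. Friction and masses are not known exactly. Their poses are not given: they have to be found in the camera images.
- press: Phone screen press, fixed; z up. Origin: at table height. Base plate x +-72, y -100 to +130, 12 mm thick. A phone lies in it (x +-36, y -45 to 105, glass at z = 20 mm) between two rails along y at x = +-55 mm (tops at z = 27 mm), on which a bridge carriage runs. Handwheel at its -y end (hub at x -60, y -165, z 85 mm), its axis leaning 35 degrees from vertical towards -y.
- stop (a point): Middle of the two dark stop collars on the rails (centres 55 mm either side along the press's x, each 20 x 16 mm, tops at z = 34 mm), on their faces towards the carriage, at z = 23 mm.
- lamp (a point): Centre of the white lamp bar fixed to the press, which hangs above the wheel's inner (+y) side: 130 (along the press's x) x 24 x 20 mm, its underside 212 mm above the table, held by a post of diameter 14 mm at press x 15, y -120 mm.
- carriage (a joint): Slide of the bridge carriage along the press's +y, in m: 0 is the parked end, 0.080 is touching the stop collars. The bridge is 34 mm thick in y (middle at press y = -30 mm + slide), 130 mm wide, crossbar from z = 60 to 78 mm. Only the handwheel drives it; it cannot be pushed by hand.
- wheel (a joint): Angle of the handwheel in rad; grows clockwise as seen looking onto the wheel's face, which drives the carriage towards the stop. Carriage slide = 0.003979 x angle; 20.1 rad at the stop. Needs about 4 N at the crank knob.
- wheel_hub (a point): Centre of the handwheel (dark spoked rim, diameter 100 mm over all, rim 12 mm thick), in the rim's middle plane. Its z axis is the wheel's axis, pointing out of the face (up and towards the press's -y); its x axis points from the hub to the crank knob; it turns with the wheel.
- knob_mid (a point): Middle of the crank knob: a black cylinder, diameter 18 mm, standing on the wheel parallel to the wheel's axis at 36 mm from the hub, from 7 to 43 mm above the rim's middle plane; this point is 25 mm above it. The knob spins freely on its pin.
- plunger (a joint): Travel of the spring plunger in m: 0 up, 0.012 fully down on the phone glass. Needs about 2 N to start and 6.5 N at the stop; springs back up.
- plunger_top (a point): Centre of the top face of the plunger's round black head (diameter 32 mm, 11 mm thick) in the middle of the bridge carriage; 117 mm above the table when up.
- jar: Screw jar left standing on the phone in the press: a closed aluminium can, diameter 36 mm, 34 mm tall, with a black cap (diameter 33 mm) up to 48 mm. Origin: centre of its foot.
- tray: Shallow grey tray, fixed to the table, 210 (x) x 140 (y) mm outside, wall and floor 4 mm thick, rim 14 mm high. Origin: centre of its underside.
- jar_b: Screw jar standing in the tray, same make as jar; leave it alone.
- jar_c: Screw jar standing in the tray, same make as jar; leave it alone.
- phone: Loose phone lying on the mat, 150 (x) x 72 (y) x 8 mm; bystander, in front of the fixed microscope that stands at the far right. Origin: centre of its underside.
- screwdriver: Screwdriver, about 150 mm long, lying along its x; bystander. Origin near its middle.
- bottle: Slim white bottle, diameter 40, 110 mm tall, standing; bystander. Origin: centre of its foot.
- spraycan: Spray can, diameter 62, 190 mm tall, standing; bystander. Origin: centre of its foot.
- reel: Flat white reel, diameter 56, 20 mm tall, lying on its flange; bystander. Origin: centre of its underside.
Things that resemble listed ones, but are neither listed nor needed, are in the scene too. Leave any pink or turquoise look-alike of the jar alone.

How it is judged:
By the outcome, as a careful person would: the job done as asked, in the order asked, and still so for the second after the job is handed in, with the robot touching nothing.
It also fails if it takes over 72 s, if anything falls off the work surface, if the arm or the gripper's body presses on something with over 40 N, if the wrist force passes 120 N, or if a joint passes its speed limit or range.

### The arm

A 6-joint arm with a two-finger parallel gripper is mounted at the origin on the work surface. World frame = base frame: x ahead of the robot, y to its left, z up, the work surface at z = 0. Lengths are in m, angles in degrees, forces in N, time in s.
With the tool pointing down it reaches from about 0.4 to 0.825 m from the base axis. Payload 7 kg.
Tool frame: the origin (TCP) lies midway between the tips of the shut fingers; the grasp point (between the pads) lies 19 mm behind it; z points along the fingers, y is the line along which they close (so a half turn about z gives the same grasp; the last joint's range is limited). The gripper opens to 88 mm and grips with 3 to 60 N. Pads are 19 mm wide; open, the fingers measure 130 mm over their backs; the gripper's body (78 mm by 193 mm) begins 47 mm behind the grasp point.
Start: joints at [-50.816, 20.546, 0.682, 0, -70.136, -16.507], TCP at [0.26, -0.623, 0.2] pointing down, gripper open.
Joint ranges: [-176.03, 176.03], [-82.01, 121.73], [-58.28, 71.71], [-173.87, 95.51], [-174.79, -0.11], [-173.66, 173.66]. Speed limits (degrees/s): [136.94, 136.94, 172.46, 180, 180, 180].

### API

Orientations are given as [roll, pitch, yaw] about the fixed x, y, z axes, in that order (R = Rz(yaw) Ry(pitch) Rx(roll)).
In Python, from plant import * gives the robot as it stands.
- The arm moves only by the tool move_arm, never from a script. Its argument "commands" is a list of rows, each a list of 7 numbers: the shift along the world's x, y, z in mm, then the turn, a rotation vector about the world's x, y, z in degrees, then the opening in per cent of the stroke, from 0 (shut) to 100 (fully open). In form: [[x, y, z, rx, ry, rz, fingers], ...]. A call has 1 to 20 rows; each row shifts and turns the commanded pose from where the row before left it; what a row does not reach is not made up. A row lasts 1/10 s, in which the tool goes at most 50 mm and 8.59 degrees, less where a joint would pass 70% of its speed; a pose out of reach is approached as far as the arm can. A call with a gripper value outside its range is refused whole. The fingers move at their own pace and stop on an object; "squeeze" is the grip in N (left out, the last holds). Time passes only in rows, so rows that do not move let the fingers close. It gives the time, the measured TCP pose, the force and the opening at its end, in the units of the state.
- get_state(): the state, without advancing time (a new reading comes with each control period).
- capture(name): name is "side" or "top"; returns a dict with "frame" (400x640x3 uint8, blue, green, red), "camera_matrix" (3x3 intrinsics, pixels), "world_to_cam" (4x4, takes a point from world to camera coordinates). Camera axes: x right, y up, looking along -z (the intrinsics and any distortion apply to the point x, -y, -z); pixel columns grow to the right and rows downward; lengths in m; the calibration is good to about 2 mm. A picture is of the moment at which its call begins. There is no depth.
- close_job(): hands the job in, once; it reports no verdict.
The state is a dict: "time_s": time; "joints": joint angles; "qd": joint speeds; "joint_torque": joint torques, N m; "tcp_pos": TCP position; "eef_rot": TCP orientation; "contact_force": force on the tool from outside, world axes, zero at the start; "moment": the same for the moment, N m; "gripper_width": finger opening in m.
Only numpy, scipy, OpenCV 4.12 (cv2) and the standard library are available. Lean on these libraries where they do the work, as an engineer would, in place of code of your own. Each camera call takes 0.05 s, during which the arm holds its last target. There are 200 camera calls.

## Working session

There is one attempt and no reset: what is moved stays moved. The work goes in short steps, Python scripts to look and compute and a tool call to move; the robot and the scene stay as the last step left them, time stands still between calls to the robot, and variables do not carry over. Pictures are saved under pics/ and viewed, on a budget of 10 in all, crops included, one or two more only if the job needs it, and the job is handed in when it is done.

Besides the shell and the picture viewer there is one more tool, called as name([rows], argument=value, ...), one row to a line, values as JSON. move_arm: Moves the arm, as the interface text tells. Its arguments: {"type":"object","properties":{"commands":{"type":"array"},"squeeze":{"type":"number"}},"required":["commands"]}

```bash
ls; mkdir -p pics; python3 - <<'E'
from plant import *
import cv2,numpy as np,pickle
d={n:capture(n) for n in("side","top")}
pickle.dump(d,open('c0.pkl','wb'))
for n in d: cv2.imwrite(f'pics/{n}0.png',d[n]["frame"]);print(n,d[n]["camera_matrix"].tolist(),np.round(d[n]["world_to_cam"],3).tolist(),[k for k in d[n]])
print(get_state())
E
```

```text
pics
side [[411.8368975794519, 0.0, 320.751715288301], [0.0, 411.8368975794519, 195.33369120068954], [0.0, 0.0, 1.0]] [[-0.967, -0.253, 0.023, 0.579], [0.149, -0.493, 0.857, -0.235], [-0.205, 0.833, 0.514, -0.976], [0.0, 0.0, 0.0, 1.0]] ['frame', 'camera_matrix', 'world_to_cam']
top [[379.7751315621043, 0.0, 318.6696797556234], [0.0, 379.7751315621043, 198.95925232423173], [0.0, 0.0, 1.0]] [[-0.007, -1.0, -0.002, -0.008], [0.994, -0.007, 0.109, -0.641], [-0.109, -0.001, 0.994, -1.115], [0.0, 0.0, 0.0, 1.0]] ['frame', 'camera_matrix', 'world_to_cam']
{'time_s': 0.1, 'joints': array([-5.08173721e+01,  2.05860794e+01,  6.39811255e-01, -1.59893509e-02,
       -7.01365848e+01, -1.65065405e+01]), 'qd': array([-0.03651766, -0.07738701,  0.08397639,  0.0496865 ,  0.0603323 ,
        0.04398702]), 'joint_torque': array([-1.30785924e-03, -5.84163344e+01,  2.93750417e+01,  7.01565877e+00,
        1.01567965e-02, -6.07042148e-05]), 'tcp_pos': array([ 0.26000409, -0.62240581,  0.19954202]), 'eef_rot': array([ 1.79916291e+02, -9.13000838e-03, -1.57329350e+02]), 'contact_force': array([-0.2227948 , -0.81921212,  0.78370946]), 'moment': array([ 0.01625571, -0.00282079,  0.06875847]), 'gripper_width': 0.08777920031821358}
```

View pics/top0.png

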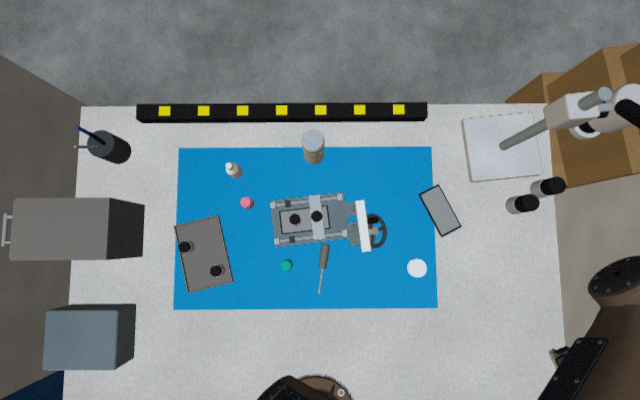

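View pics/side0.png

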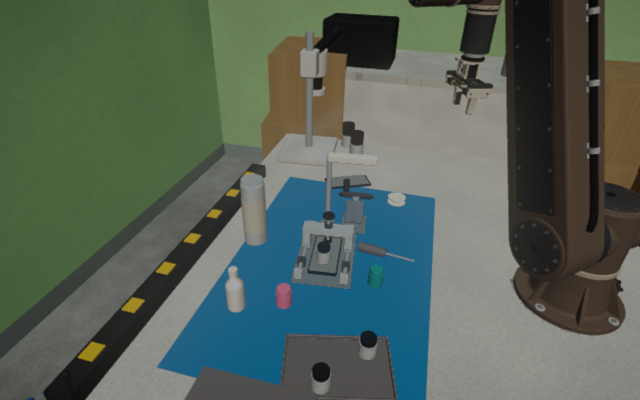

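```bash
cat > h.py <<'E'
import numpy as np,cv2,pickle
def ray(c,u,v):
    K=np.array(c["camera_matrix"]);T=np.array(c["world_to_cam"])
    p=np.linalg.inv(K)@[u,v,1]; d=T[:3,:3].T@np.array([p[0],-p[1],-p[2]])
    return -T[:3,:3].T@T[:3,3], d/np.linalg.norm(d)
def onz(c,u,v,z):
    o,d=ray(c,u,v); return o+d*(z-o[2])/d[2]
def two(c1,p1,c2,p2):
    o1,d1=ray(c1,*p1);o2,d2=ray(c2,*p2)
    s=np.linalg.lstsq(np.c_[d1,-d2],o2-o1,rcond=None)[0]
    a,b=o1+s[0]*d1,o2+s[1]*d2
    return (a+b)/2,np.linalg.norm(a-b)
def proj(c,P):
    T=np.array(c["world_to_cam"]);p=T[:3,:3]@P+T[:3,3];q=np.array(c["camera_matrix"])@[p[0],-p[1],-p[2]]
    return q[:2]/q[2]
E
python3 - <<'E'
from h import *
d=pickle.load(open('c0.pkl','rb'))
t=d['top']['frame'][180:260,262:392]; s=d['side']['frame'][145:295,285:385]
a=cv2.resize(t,None,fx=6,fy=6,interpolation=cv2.INTER_CUBIC)
cv2.imwrite('pics/topc.png',a)
cv2.imwrite('pics/sidec.png',cv2.resize(s,None,fx=4,fy=4,interpolation=cv2.INTER_CUBIC))
E
```

```text
(no output)
```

View pics/topc.png

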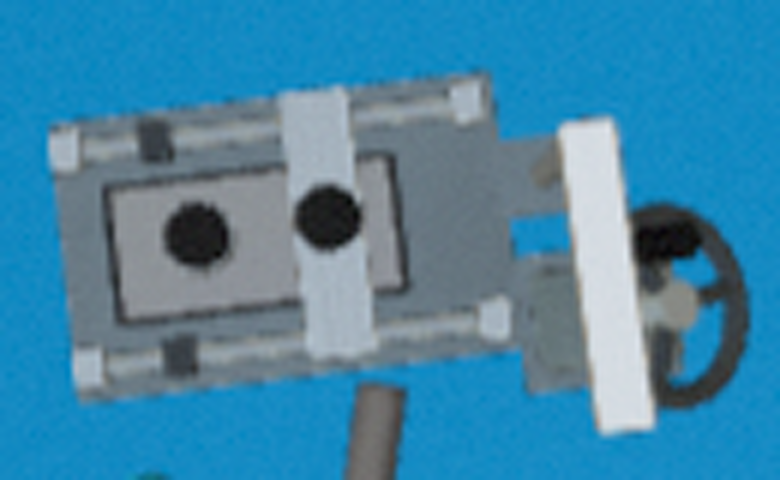

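View pics/sidec.png

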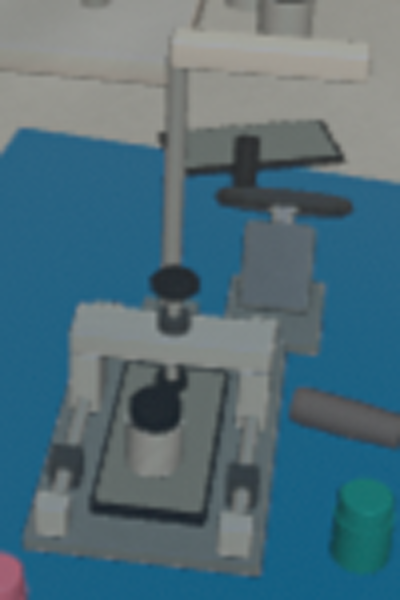

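```bash
python3 - <<'E'
from h import *
d=pickle.load(open('c0.pkl','rb'));c=d['top'];s=d['side']
tp=lambda u,v:(262+u/6-.4,180+v/6-.4)
W=[onz(c,*tp(*p),.012)[:2] for p in[(52,125),(492,75),(80,402),(520,355)]]
L=np.array([[72,130],[72,-100],[-72,130],[-72,-100]])/1000
W=np.array(W);A=L-L.mean(0);B=W-W.mean(0);H=A.T@B
th=np.arctan2(H[0,1]-H[1,0],H[0,0]+H[1,1]);R=np.array([[np.cos(th),-np.sin(th)],[np.sin(th),np.cos(th)]])
o=W.mean(0)-R@L.mean(0);print('press',o,np.degrees(th),'res mm',((R@L.T).T+o-W).round(4)*1000)
w2p=lambda P:(R.T@(P[:2]-o)*1000).round(1)
for n,p,z in[('jar',(198,235),.068),('plunger',(328,216),.117),('hub',(675,303),.09)]:
    P=onz(c,*tp(*p),z);print(n,P.round(4),w2p(P))
sp=lambda u,v:(285+u/4-.4,145+v/4-.4)
for n,p,q in[('jar',(198,235),(155,407)),('plunger',(328,216),(176,283))]:
    P,e=two(c,tp(*p),s,sp(*q));print(n,P.round(4),e,w2p(P))
def pr(x,y,z): a=R@[x/1000,y/1000]+o;return np.array([*a,z/1000])
print('lamp pred',pr(-5,-150,0))
# knob
a=np.radians(35);ax=np.array([0,-np.sin(a),np.cos(a)]);e1=np.array([1,0,0]);e2=np.cross(ax,e1)
hub=np.array([-60,-165,85.])
for k in range(0,360,15):
    r=np.radians(k);P=hub+36*(np.cos(r)*e1+np.sin(r)*e2)+43*ax
    u=proj(c,pr(*P));v=proj(s,pr(*P));print(k,P.round(),((u-[261.6,179.6])*6).round(),((v-[284.6,144.6])*4).round())
# tray, and black caps
f=c['frame'];hsv=cv2.cvtColor(f,cv2.COLOR_BGR2HSV)
m=((hsv[...,1]<90)&(hsv[...,2]<140)).astype(np.uint8);m[:, :176]=0;m[:,236:]=0;m[:212]=0;m[295:]=0
cn=max(cv2.findContours(m,0,2)[0],key=cv2.contourArea);r=cv2.minAreaRect(cn);print(r)
bx=cv2.boxPoints(r);q=np.array([onz(c,*p,.014)[:2] for p in bx]);print('tray',q.round(3).tolist(),q.mean(0),[np.linalg.norm(q[i]-q[i-1]) for i in range(4)])
b=((f.max(2)<45)).astype(np.uint8);b[:, :176]=0;b[:,236:]=0;b[:212]=0;b[295:]=0
n,_,st,ce=cv2.connectedComponentsWithStats(b)
for i in range(1,n):
    if st[i,4]>20: print(st[i],ce[i],onz(c,*ce[i],.052))
E
```

```text
press [0.58200563 0.00206515] 5.790645788344002 res mm [[ 0.9  1.4]
 [-0.3 -0.6]
 [-0.8  2.1]
 [ 0.2 -2.9]]
jar [0.5793 0.0585 0.068 ] [ 3.  56.4]
plunger [ 0.5849 -0.0053  0.117 ] [ 2.1 -7.6]
hub [ 0.544  -0.1701  0.09  ] [ -55.1 -167.4]
jar [0.5791 0.0589 0.0609] 0.0011224536655476101 [ 2.9 56.8]
plunger [ 0.584  -0.0055  0.1106] 0.002683994794458507 [ 1.2 -7.7]
lamp pred [ 0.59216522 -0.1476739   0.        ]
0 [ -24. -190.  120.] [724. 229.] [244. 138.]
15 [ -25. -182.  126.] [709. 233.] [245. 136.]
30 [ -29. -175.  131.] [697. 242.] [249. 135.]
45 [ -35. -169.  135.] [686. 255.] [257. 135.]
60 [ -42. -164.  138.] [679. 272.] [267. 135.]
75 [ -51. -161.  140.] [676. 292.] [279. 135.]
90 [ -60. -160.  141.] [677. 312.] [292. 137.]
105 [ -69. -161.  140.] [681. 333.] [306. 138.]
120 [ -78. -164.  138.] [689. 351.] [318. 140.]
135 [ -85. -169.  135.] [700. 366.] [329. 142.]
150 [ -91. -175.  131.] [714. 377.] [337. 144.]
165 [ -95. -182.  126.] [728. 384.] [342. 146.]
180 [ -96. -190.  120.] [743. 384.] [344. 147.]
195 [ -95. -197.  115.] [757. 380.] [342. 148.]
210 [ -91. -204.  110
[... 254 characters left out ...]
 [282. 147.]
300 [ -42. -215.  102.] [776. 264.] [270. 145.]
315 [ -35. -211.  106.] [765. 249.] [260. 143.]
330 [ -29. -204.  110.] [752. 237.] [252. 141.]
345 [ -25. -197.  115.] [738. 231.] [246. 139.]
((202.85293579101562, 253.58822631835938), (69.63465881347656, 46.748504638671875), 77.47119140625)
tray [[0.567, 0.436], [0.597, 0.297], [0.392, 0.247], [0.362, 0.384]] [0.47946585 0.34088294] [np.float64(0.2110018270644773), np.float64(0.14241142970413825), np.float64(0.21147828395753376), np.float64(0.13969353949545046)]
[179 242  11  10  91] [184.03296703 246.63736264] [0.50029912 0.38516486 0.052     ]
[211 266  11  10  87] [215.64367816 270.55172414] [0.43025548 0.29044543 0.052     ]
```

Candidates for the jar, in top-view pixels: the can with a black cap on the press phone at (294,219), tray jars at (184,247) and (216,271), pink at (247,202), turquoise at (286,266), and dark pots at (522,204) and (548,186). By the description it is the one at (294,219). The side crop confirms it: an aluminium can with a black cap, on the glass, in front of the bridge. I'm moving above it now.

move_arm([
  [0,0,50,0,0,0,57],
  [0,0,50,0,0,0,57],
  [17.7,37.7,0,0,0,4.06,57],
  [17.7,37.7,0,0,0,4.06,57],
  [17.7,37.7,0,0,0,4.06,57],
  [17.7,37.7,0,0,0,4.06,57],
  [17.7,37.7,0,0,0,4.06,57],
  [17.7,37.7,0,0,0,4.06,57],
  [17.7,37.7,0,0,0,4.06,57],
  [17.7,37.7,0,0,0,4.06,57],
  [17.7,37.7,0,0,0,4.06,57],
  [17.7,37.7,0,0,0,4.06,57],
  [17.7,37.7,0,0,0,4.06,57],
  [17.7,37.7,0,0,0,4.06,57],
  [17.7,37.7,0,0,0,4.06,57],
  [17.7,37.7,0,0,0,4.06,57],
  [17.7,37.7,0,0,0,4.06,57],
  [17.7,37.7,0,0,0,4.06,57],
  [17.7,37.7,0,0,0,4.06,57],
  [17.7,37.7,0,0,0,4.06,57],
], squeeze=15)

```text
time_s: 2.1
tcp_pos: [0.5791, 0.0575, 0.3002]
eef_rot: [180.0, 0.0, -84.1]
contact_force: [0.7, -0.7, -0.2]
gripper_width: 0.0499
```

move_arm([
  [0,0,-45,0,0,0,57],
  [0,0,-45,0,0,0,57],
  [0,0,-45,0,0,0,57],
  [0,-1,-45,0,0,0,57],
  [0,0,-32,0,0,0,57],
  [0,0,0,0,0,0,57],
])

```text
time_s: 2.7
tcp_pos: [0.5751, 0.0536, 0.0835]
eef_rot: [179.5, -0.1, -84.3]
contact_force: [-0.0, 0.1, 0.2]
gripper_width: 0.0498
```

```bash
python3 - <<'E'
from plant import *
from h import *
c=capture('side');cv2.imwrite('pics/s1.png',cv2.resize(c['frame'][165:295,260:400],None,fx=5,fy=4.5,interpolation=cv2.INTER_CUBIC))
E
```

```text
(no output)
```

View pics/s1.png

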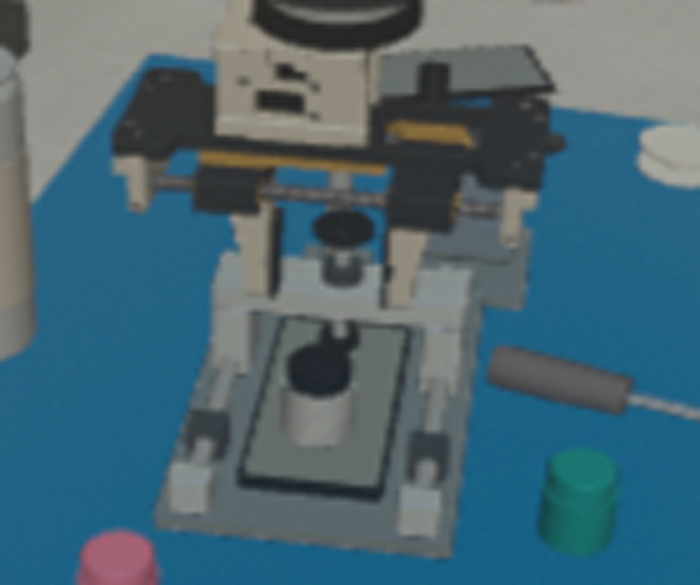

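The open fingers (crop tips near (260,295) and (398,300)) straddle the jar's cap at (320,370), which is about 4 mm to the left. That matches the x lag in the reported pose. I'll settle and re-read.

move_arm([
  [0,0,0,0,0,0,57],
  [0,0,0,0,0,0,57],
])

```text
time_s: 2.95
tcp_pos: [0.5803, 0.0553, 0.0907]
eef_rot: [-179.8, 0.0, -84.2]
contact_force: [0.7, 0.8, -0.4]
gripper_width: 0.0502
```

move_arm([
  [0,0,-20,0,0,0,57],
  [0,0,-20,0,0,0,57],
  [0,0,-14,0,0,0,57],
  [0,0,-7,0,0,0,57],
  [0,0,0,0,0,0,57],
  [0,0,0,0,0,0,30],
  [0,0,0,0,0,0,30],
  [0,0,0,0,0,0,30],
  [0,0,0,0,0,0,30],
  [0,0,0,0,0,0,30],
], squeeze=15)

```text
time_s: 3.95
tcp_pos: [0.5793, 0.055, 0.0282]
eef_rot: [-179.9, 0.0, -84.2]
contact_force: [-1.4, -0.5, 6.3]
gripper_width: 0.032
```

move_arm([
  [0,0,0,0,0,0,20],
  [0,0,0,0,0,0,20],
  [0,0,0,0,0,0,20],
], squeeze=20)

```text
time_s: 4.25
tcp_pos: [0.5794, 0.055, 0.0282]
eef_rot: [-179.9, 0.0, -84.2]
contact_force: [-1.7, 0.2, 5.9]
gripper_width: 0.0321
```

```bash
python3 - <<'E'
from plant import *
from h import *
s=get_state();print(s['gripper_width'],s['contact_force'],s['tcp_pos'])
c=capture('side');cv2.imwrite('pics/s2.png',cv2.resize(c['frame'][185:285,280:380],None,fx=6,fy=6,interpolation=cv2.INTER_CUBIC))
E
```

```text
0.03213195884266192 [-1.68446281  0.17523225  5.87531312] [0.57936993 0.05500051 0.02824141]
```

View pics/s2.png

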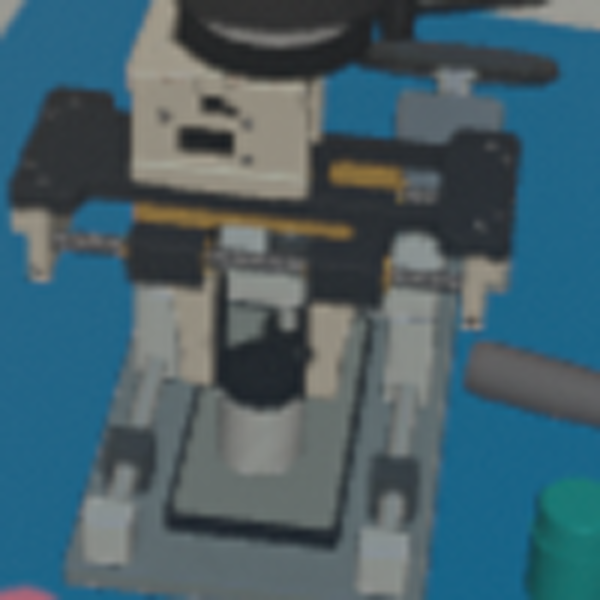

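```bash
python3 - <<'E'
from h import *
d=pickle.load(open('c0.pkl','rb'));s=d['side'];t=d['top']
f=lambda P:(proj(s,np.array(P))-[279.6,184.6])*6
print('tcp',f([.5794,.055,.0282]),'jar foot',f([.579,.0586,.02]),'captop',f([.579,.0586,.068]))
g=lambda u,v,z:onz(s,279.6+u/6,184.6+v/6,z).round(4)
print('jar foot front bottom',g(258,472,.02),'captop c',g(265,352,.068))
for z in (.02,.028,.04,.05,.06,.07): print(z,g(260,388,z))
for n,P in [('top',1)]: pass
E
```

```text
tcp [260.73097203 426.71982654] jar foot [259.01679521 447.46326807] captop [262.01474172 356.2728183 ]
jar foot front bottom [0.5755 0.0739 0.02  ] captop c [0.5785 0.0555 0.068 ]
0.02 [0.5885 0.02   0.02  ]
0.028 [0.5862 0.0298 0.028 ]
0.04 [0.5827 0.0445 0.04  ]
0.05 [0.5798 0.0568 0.05  ]
0.06 [0.577  0.0691 0.06  ]
0.07 [0.5741 0.0814 0.07  ]
```

```bash
python3 - <<'E'
from h import *
d=pickle.load(open('c0.pkl','rb'));s=d['side']
for z in (.08,.0835,.0907,.1,.11,.12): print(z,((proj(s,np.array([.578,.0545,z]))-[259.6,164.6])*[5,4.5]).round())
import plant
print([k for k in dir(plant) if not k.startswith('_')])
E
```

```text
0.08 [323. 336.]
0.0835 [323. 330.]
0.0907 [324. 320.]
0.1 [324. 306.]
0.11 [325. 291.]
0.12 [325. 275.]
['Unreachable', 'capture', 'close_job', 'get_state']
```

move_arm([
  [0,0,5,0,0,0,20],
  [0,0,15,0,0,0,20],
  [0,0,30,0,0,0,20],
  [0,0,40,0,0,0,20],
  [0,0,40,0,0,0,20],
  [0,0,20,0,0,0,20],
  [0,0,0,0,0,0,20],
  [0,0,0,0,0,0,20],
], squeeze=25)

```text
time_s: 5.1
tcp_pos: [0.5785, 0.0549, 0.1774]
eef_rot: [-180.0, 0.0, -84.3]
contact_force: [-0.4, -0.1, -1.6]
gripper_width: 0.0322
```

```bash
python3 - <<'E'
from plant import *
from h import *
c=capture('side');cv2.imwrite('pics/s3.png',cv2.resize(c['frame'][115:255,260:400],None,fx=5,fy=4.2,interpolation=cv2.INTER_CUBIC))
P=get_state()['tcp_pos'];print(P,(proj(c,P)-[259.6,114.6])*[5,4.2])
E
```

```text
[0.57801774 0.05467684 0.17647578] [328.57967029 383.60012193]
```

View pics/s3.png

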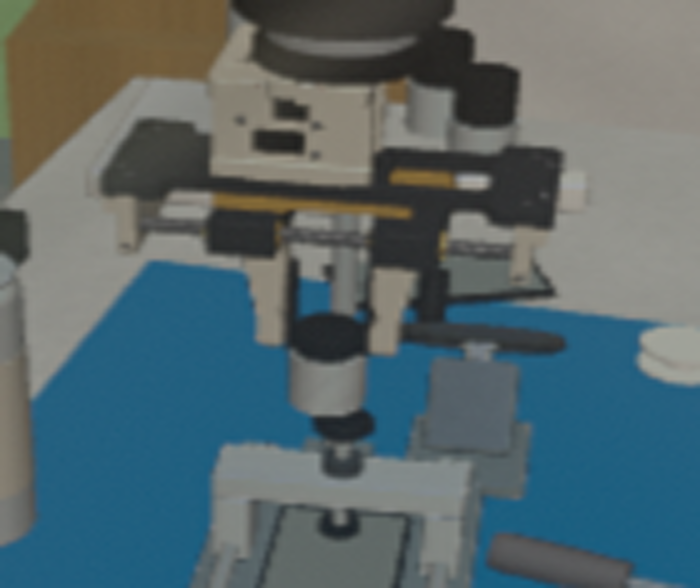

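move_arm([
  [-4.8,25.6,0,0,0,0,20],
  [-4.8,25.6,0,0,0,0,20],
  [-4.8,25.6,0,0,0,0,20],
  [-4.8,25.6,0,0,0,0,20],
  [-4.8,25.6,0,0,0,0,20],
  [-4.8,25.6,0,0,0,0,20],
  [-4.8,25.6,0,0,0,0,20],
  [-4.8,25.6,0,0,0,0,20],
  [-4.8,25.6,0,0,0,0,20],
  [-4.8,25.6,0,0,0,0,20],
  [0,0,-30,0,0,0,20],
  [0,0,-40,0,0,0,20],
  [0,0,-40,0,0,0,20],
  [0,0,-30,0,0,0,20],
  [0,0,-12,0,0,0,20],
  [0,0,-5,0,0,0,20],
  [0,0,0,0,0,0,20],
  [0,0,0,0,0,0,20],
])

```text
time_s: 6.95
tcp_pos: [0.5317, 0.3115, 0.0217]
eef_rot: [-179.9, 0.1, -84.2]
contact_force: [0.4, -0.2, 0.2]
gripper_width: 0.0322
```

move_arm([
  [0,0,-4,0,0,0,20],
  [0,0,-3,0,0,0,20],
  [0,0,-1,0,0,0,20],
  [0,0,-1,0,0,0,20],
  [0,0,0,0,0,0,20],
  [0,0,0,0,0,0,20],
])

```text
time_s: 7.55
tcp_pos: [0.5309, 0.3109, 0.0123]
eef_rot: [-180.0, 0.0, -84.2]
contact_force: [-3.3, -0.8, 5.7]
gripper_width: 0.0319
```

move_arm([
  [0,0,0,0,0,0,45],
  [0,0,0,0,0,0,55],
  [0,0,0,0,0,0,55],
  [0,0,0,0,0,0,55],
  [0,0,10,0,0,0,55],
  [0,0,30,0,0,0,55],
  [0,0,45,0,0,0,55],
  [0,0,45,0,0,0,55],
  [0,0,45,0,0,0,55],
  [0,0,45,0,0,0,55],
  [0,0,45,0,0,0,55],
  [0,-45,0,0,0,0,30],
  [0,-45,0,0,0,0,30],
  [0,-45,0,0,0,0,30],
  [0,-45,0,0,0,0,30],
  [0,0,0,0,0,0,30],
  [0,0,0,0,0,0,30],
])

```text
time_s: 9.25
tcp_pos: [0.5308, 0.1297, 0.2774]
eef_rot: [-179.9, 0.0, -84.4]
contact_force: [-0.3, 0.7, 0.7]
gripper_width: 0.0264
```

```bash
python3 - <<'E'
from plant import *
from h import *
c=capture('side');t=capture('top');pickle.dump((c,t),open('c1.pkl','wb'))
a=cv2.resize(c['frame'][150:400,230:450],None,fx=2.4,fy=2.4,interpolation=cv2.INTER_CUBIC)
b=cv2.resize(t['frame'][190:300,165:255],None,fx=2.8,fy=2.8,interpolation=cv2.INTER_CUBIC)
o=np.zeros((600,790,3),np.uint8);o[:a.shape[0],:a.shape[1]]=a;o[:b.shape[0],530:530+b.shape[1]]=b
cv2.imwrite('pics/s4.png',o)
P=get_state()['tcp_pos'];print(P,(proj(c,P)-[230,150])*2.4)
E
```

```text
[0.53088382 0.13119329 0.27678242] [264.26282412  89.15515295]
```

View pics/s4.png

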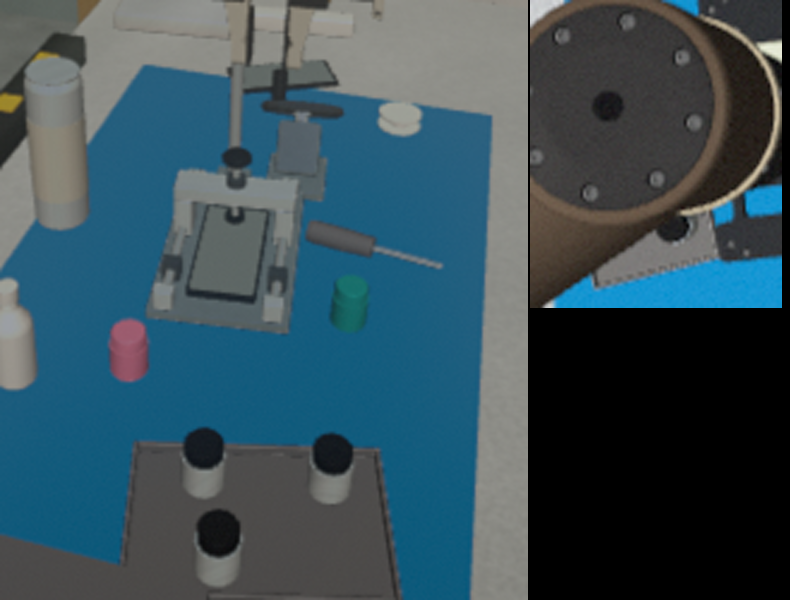

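The jar stands upright in the tray with the other two, at crop (204,462). The press phone is clear. I'll refine the hub and knob from the stored pictures, then approach.

```bash
cat >> h.py <<'E'
TH=np.radians(5.8);O=np.array([.582,.002])
def pr(x,y,z):
    c,s=np.cos(TH),np.sin(TH);return np.array([O[0]+(c*x-s*y)/1000,O[1]+(s*x+c*y)/1000,z/1000])
a35=np.radians(35);AX=np.array([0,-np.sin(a35),np.cos(a35)]);E1=np.array([1.,0,0]);E2=np.cross(AX,E1);HUB=np.array([-60,-165,85.])
E
python3 - <<'E'
from h import *
d=pickle.load(open('c0.pkl','rb'));c=d['top'];s=d['side']
ct=lambda P:((proj(c,P)-[261.6,179.6])*6);cs=lambda P:((proj(s,P)-[284.6,144.6])*4)
def torus():
    k=np.radians(np.arange(0,360,5));q=np.radians(np.arange(0,360,15))
    return [pr(*(HUB+(44+6*np.cos(b))*(np.cos(a)*E1+np.sin(a)*E2)+6*np.sin(b)*AX)) for a in k for b in q]
T=torus();A=np.array([ct(P) for P in T]);B=np.array([cs(P) for P in T])
print('top pred max col, row range',A[:,0].max(),A[:,1].min(),A[:,1].max(),' seen 748,203,408')
print('side pred',B.min(0),B.max(0),' seen 216..353, 187..216')
# dark rim mask in top & side
for nm,f,w in(('top',c['frame'],(180,260,366,392)),('side',s['frame'],(188,202,335,378))):
    g=f[w[0]:w[1],w[2]:w[3]].astype(int);m=(g.max(2)<85)
    ys,xs=np.nonzero(m);sc,off=(6,(261.6,179.6)) if nm=='top' else (4,(284.6,144.6))
    print(nm,(xs.min()+w[2]-off[0]-.5)*sc,(xs.max()+w[2]-off[0]+.5)*sc,(ys.min()+w[0]-off[1]-.5)*sc,(ys.max()+w[0]-off[1]+.5)*sc)
print('lamp pred', [ct(pr(x,y,232)).round() for x in(-60,60+10) for y in(-162,-138)], 'seen corners TL(558,120) TR(618,117) BL(600,435) BR(655,430)')
for x,y in[(558,120),(618,117),(600,435),(655,430)]:
    P=onz(c,261.6+x/6,179.6+y/6,.232);q=P[:2]-O;print('lamp corner press',np.round([q@[np.cos(TH),np.sin(TH)]*1000,q@[-np.sin(TH),np.cos(TH)]*1000]))
E
```

```text
top pred max col, row range 749.1728690950853 210.07496466302234 419.3431747962826  seen 748,203,408
side pred [218.20896323 185.27841703] [357.36421445 217.33238971]  seen 216..353, 187..216
top 629.3999999999999 749.3999999999999 203.40000000000003 407.40000000000003
side 199.5999999999999 351.5999999999999 171.60000000000002 215.60000000000002
lamp pred [array([713., 307.]), array([655., 313.]), array([674.,  -2.]), array([617.,   4.])] seen corners TL(558,120) TR(618,117) BL(600,435) BR(655,430)
lamp corner press [  24. -107.]
lamp corner press [  23. -133.]
lamp corner press [-107. -109.]
lamp corner press [-108. -132.]
```

move_arm([
  [0,0,25,0,0,0,40],
  [4.5,-47,0,0,0,0,40],
  [4.5,-47,0,0,0,0,40],
  [4.5,-47,0,0,0,0,40],
  [4.5,-47,0,0,0,0,40],
  [4.5,-47,0,0,0,0,40],
  [4.5,-47,0,0,0,0,40],
  [4.5,-47,0,0,0,0,40],
  [4.5,-47,0,6.84,0.69,0,40],
  [4.5,-47,0,6.84,0.69,0,40],
  [4.5,-47,0,6.84,0.69,0,40],
  [0,0,0,6.84,0.69,0,40],
  [0,0,0,6.84,0.69,0,40],
  [0,0,0,6.84,0.69,0,40],
  [0,0,0,6.84,0.69,0,40],
  [0,0,0,6.84,0.69,0,40],
  [0,0,0,0,0,0,40],
  [0,0,0,0,0,0,40],
])

```text
time_s: 11.15
tcp_pos: [0.5764, -0.3395, 0.2989]
eef_rot: [179.7, 55.0, -84.5]
contact_force: [0.2, 0.7, -0.2]
gripper_width: 0.0348
```

move_arm([
  [0,15,-34,0,0,0,50],
  [0,25,-34,0,0,0,50],
  [0,30,-34,0,0,0,50],
  [0,35,-30,0,0,0,50],
  [0,12,-4,0,0,0,50],
  [0,0,0,0,0,0,50],
  [0,0,0,0,0,0,50],
  [0,0,0,0,0,0,50],
])

```text
time_s: 11.95
tcp_pos: [0.5766, -0.2232, 0.1671]
eef_rot: [-179.7, 54.8, -84.0]
contact_force: [0.2, -0.1, 0.8]
gripper_width: 0.0441
```

```bash
python3 - <<'E'
from plant import *
from h import *
c=capture('side');t=capture('top');pickle.dump((c,t),open('c2.pkl','wb'))
P=get_state()['tcp_pos']
pt=proj(t,P);ps=proj(c,P);print(P,pt,ps)
a=cv2.resize(c['frame'][130:230,300:400],None,fx=4,fy=4,interpolation=cv2.INTER_CUBIC)
b=cv2.resize(t['frame'][170:270,340:440],None,fx=4,fy=4,interpolation=cv2.INTER_CUBIC)
cv2.imwrite('pics/s5.png',np.hstack([a,b]))
print('side crop',(ps-[299.6,129.6])*4,'top crop',(pt-[339.6,169.6])*4+[400,0])
E
```

```text
[ 0.5762029  -0.22337127  0.1663484 ] [397.92815034 217.0796637 ] [349.17026265 159.6845844 ]
side crop [198.28105059 120.33833761] top crop [633.31260135 189.91865479]
```

View pics/s5.png

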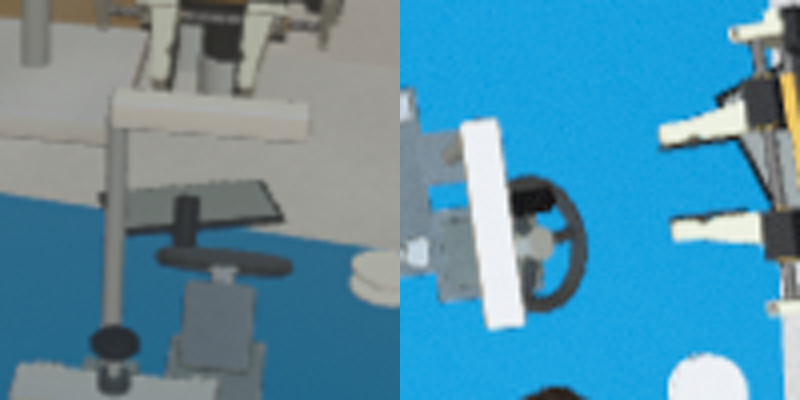

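```bash
python3 - <<'E'
from h import *
c,t=pickle.load(open('c2.pkl','rb'))
P=np.array([.5762,-.2234,.1663])
S=lambda u,v:(299.6+u/4,129.6+v/4);T=lambda u,v:(339.6+(u-400)/4,169.6+v/4)
tt=np.array([-.0828,.815,-.574])
for a,b in[((158,88),(660,132)),((247,90),(672,230)),((203,89),(666,181))]:
    Q,e=two(c,S(*a),t,T(*b));print(Q.round(4),e,'rel tcp',(Q-P).round(4),'along',(Q-P)@tt)
    # knob top, top edge rows
O[0]=.5848;import h;h.O[:]=O
for k in range(15,75,10):
    r=np.radians(k)
    q=[pr(*(HUB+36*(np.cos(r)*E1+np.sin(r)*E2)+m*AX)) for m in(7,43)]
    print(k,[((proj(t,x)-[339.6,169.6])*4+[400,0]).round() for x in q],[((proj(c,x)-[299.6,129.6])*4).round() for x in q])
E
```

```text
[ 0.6119 -0.2395  0.1801] 0.0031644288978447724 rel tcp [ 0.0357 -0.0161  0.0138] along -0.02401001292081942
[ 0.5471 -0.2441  0.1855] 0.0032900208023488088 rel tcp [-0.0291 -0.0207  0.0192] along -0.02545153472373779
[ 0.5792 -0.2418  0.1829] 0.0035547960181765634 rel tcp [ 0.003  -0.0184  0.0166] along -0.024754288198797592
15 [array([526., 197.]), array([561., 191.])] [array([176., 246.]), array([181., 196.])]
25 [array([520., 200.]), array([555., 195.])] [array([178., 245.]), array([184., 195.])]
35 [array([515., 205.]), array([550., 200.])] [array([182., 245.]), array([188., 195.])]
45 [array([510., 211.]), array([546., 206.])] [array([188., 245.]), array([193., 194.])]
55 [array([507., 218.]), array([542., 213.])] [array([194., 245.]), array([199., 194.])]
65 [array([505., 226.]), array([540., 221.])] [array([202., 245.]), array([207., 194.])]
```

The fingertips triangulate about 24.5 mm behind the reported TCP along the tool. The jar pictures showed the same offset, so I'm allowing for it in the knob approach. The knob is at about 32° in the wheel plane.

move_arm([
  [-2.5,25,-19,0,0,0,50],
  [-2.5,25,-19,0,0,0,50],
  [-2,18,-13,0,0,0,50],
  [-1.5,12,-9,0,0,0,50],
  [-1,7,-6,0,0,0,50],
  [-0.5,4,-4,0,0,0,50],
  [0,0,0,0,0,0,50],
  [0,0,0,0,0,0,50],
])

```text
time_s: 12.85
tcp_pos: [0.5661, -0.132, 0.0956]
eef_rot: [-179.9, 55.0, -84.2]
contact_force: [0.3, 0.2, 0.8]
gripper_width: 0.0439
```

```bash
python3 - <<'E'
from plant import *
from h import *
c=capture('side');t=capture('top')
print(get_state()['tcp_pos'],get_state()['contact_force'])
a=cv2.resize(c['frame'][140:220,310:390],None,fx=5,fy=5,interpolation=cv2.INTER_CUBIC)
b=cv2.resize(t['frame'][180:260,340:420],None,fx=5,fy=5,interpolation=cv2.INTER_CUBIC)
cv2.imwrite('pics/s6.png',np.hstack([a,b]))
E
```

```text
[ 0.56612695 -0.13199812  0.09572262] [-0.24001377 -0.12582713  0.47128716]
```

View pics/s6.png

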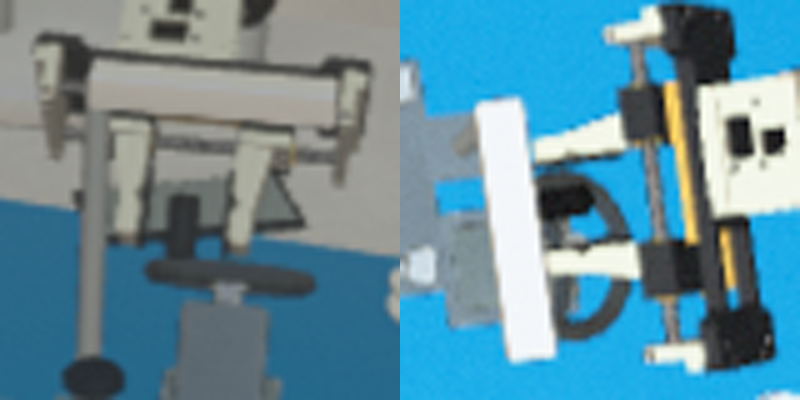

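The knob (side crop (183,195–258)) sits between the fingers (tips at columns 140 and 235), with the tips just above the rim. I'm closing on it.

move_arm([
  [0,0,0,0,0,0,10],
  [0,0,0,0,0,0,10],
  [0,0,0,0,0,0,10],
  [0,0,0,0,0,0,10],
  [0,0,0,0,0,0,10],
  [0,0,0,0,0,0,10],
  [0,0,0,0,0,0,10],
], squeeze=20)

```text
time_s: 13.65
tcp_pos: [0.5665, -0.1312, 0.0954]
eef_rot: [-179.9, 55.0, -84.2]
contact_force: [4.6, -0.5, 0.6]
gripper_width: 0.0177
```

```bash
python3 - <<'E'
from h import *
c,s=np.cos(TH),np.sin(TH)
def W(k):
    r=np.radians(k);v=36*(np.cos(r)*E1+np.sin(r)*E2);return np.array([c*v[0]-s*v[1],s*v[0]+c*v[1],v[2]])
acc=np.zeros(3);o=[]
for i in range(24):
    d=W(32-15*(i+1))-W(32)-acc;d=d.round(1);acc+=d;o.append([*map(float,d),0,0,0,10])
print(acc)
for i in range(0,24,4): print(i,o[i:i+4])
E
```

```text
[-2.30926389e-14 -1.42108547e-14  8.88178420e-16]
0 [[4.6, -6.6, -4.9, 0, 0, 0, 10], [2.3, -7.4, -5.3, 0, 0, 0, 10], [-0.1, -7.7, -5.4, 0, 0, 0, 10], [-2.6, -7.5, -5.0, 0, 0, 0, 10]]
4 [[-4.8, -6.8, -4.4, 0, 0, 0, 10], [-6.7, -5.6, -3.5, 0, 0, 0, 10], [-8.2, -4.0, -2.2, 0, 0, 0, 10], [-9.1, -2.2, -0.9, 0, 0, 0, 10]]
8 [[-9.3, -0.2, 0.5, 0, 0, 0, 10], [-9.1, 1.8, 1.9, 0, 0, 0, 10], [-8.0, 3.6, 3.2, 0, 0, 0, 10], [-6.6, 5.3, 4.1, 0, 0, 0, 10]]
12 [[-4.6, 6.6, 4.9, 0, 0, 0, 10], [-2.3, 7.4, 5.3, 0, 0, 0, 10], [0.1, 7.7, 5.4, 0, 0, 0, 10], [2.6, 7.5, 5.1, 0, 0, 0, 10]]
16 [[4.8, 6.8, 4.3, 0, 0, 0, 10], [6.7, 5.6, 3.5, 0, 0, 0, 10], [8.2, 4.1, 2.2, 0, 0, 0, 10], [9.1, 2.2, 0.9, 0, 0, 0, 10]]
20 [[9.4, 0.2, -0.5, 0, 0, 0, 10], [9.0, -1.8, -1.9, 0, 0, 0, 10], [8.1, -3.7, -3.1, 0, 0, 0, 10], [6.5, -5.3, -4.2, 0, 0, 0, 10]]
```

move_arm([
  [4.6,-6.6,-4.9,0,0,0,10],
  [2.3,-7.4,-5.3,0,0,0,10],
  [-0.1,-7.7,-5.4,0,0,0,10],
  [-2.6,-7.5,-5.0,0,0,0,10],
  [-4.8,-6.8,-4.4,0,0,0,10],
  [-6.7,-5.6,-3.5,0,0,0,10],
  [0,0,0,0,0,0,10],
], squeeze=25)

```text
time_s: 14.35
tcp_pos: [0.5609, -0.1758, 0.0649]
eef_rot: [-179.7, 54.7, -84.2]
contact_force: [9.4, -9.3, -8.0]
gripper_width: 0.0173
```

move_arm([
  [0,0,0,0,0,0,10],
  [0,0,0,0,0,0,10],
  [0,0,0,0,0,0,10],
])

```text
time_s: 14.65
tcp_pos: [0.5609, -0.1758, 0.0648]
eef_rot: [-179.7, 54.6, -84.3]
contact_force: [9.3, -9.0, -7.9]
gripper_width: 0.0174
```

move_arm([
  [-7.7,-5.5,-3.2,0,0,0,10],
  [-8.6,-3.7,-1.9,0,0,0,10],
  [-9.3,-0.2,0.5,0,0,0,10],
  [-9.1,1.8,1.9,0,0,0,10],
  [-8.0,3.6,3.2,0,0,0,10],
  [-6.6,5.3,4.1,0,0,0,10],
  [0,0,0,0,0,0,10],
  [0,0,0,0,0,0,10],
])

```text
time_s: 15.45
tcp_pos: [0.5107, -0.1705, 0.0726]
eef_rot: [-179.7, 55.0, -84.0]
contact_force: [8.0, 3.4, 4.4]
gripper_width: 0.0174
```

move_arm([
  [-3.2,7.2,5.2,0,0,0,10],
  [-1.9,7.8,5.7,0,0,0,10],
  [0.1,7.7,5.4,0,0,0,10],
  [2.6,7.5,5.1,0,0,0,10],
  [4.8,6.8,4.3,0,0,0,10],
  [6.7,5.6,3.5,0,0,0,10],
  [0,0,0,0,0,0,10],
  [0,0,0,0,0,0,10],
])

```text
time_s: 16.25
tcp_pos: [0.5191, -0.1294, 0.1005]
eef_rot: [-179.9, 54.9, -84.2]
contact_force: [5.3, -2.8, -1.1]
gripper_width: 0.0174
```

move_arm([
  [8.9,3.8,2.0,0,0,0,10],
  [9.4,2.0,0.7,0,0,0,10],
  [9.4,0.2,-0.5,0,0,0,10],
  [9.0,-1.8,-1.9,0,0,0,10],
  [8.1,-3.7,-3.1,0,0,0,10],
  [6.5,-5.3,-4.2,0,0,0,10],
  [0,0,0,0,0,0,10],
  [0,0,0,0,0,0,10],
])

```text
time_s: 17.05
tcp_pos: [0.5697, -0.1341, 0.0932]
eef_rot: [180.0, 55.0, -84.3]
contact_force: [-1.5, -2.7, -0.2]
gripper_width: 0.0171
```

```bash
python3 - <<'E'
from plant import *
from h import *
t=capture('top');f=t['frame'];s=capture('side');pickle.dump((s,t),open('c3.pkl','wb'))
b=(f.max(2)<50).astype(np.uint8);b[:,:285]=0;b[:,345:]=0;b[:200]=0;b[232:]=0
n,_,st,ce=cv2.connectedComponentsWithStats(b)
for i in range(1,n):
    if st[i,4]>15: print(st[i],ce[i],onz(t,*ce[i],.117))
for y in (-7.6,17.4,50): print(y,proj(t,pr(0,y,117)))
E
```

```text
[303 213  10   9  70] [307.41428571 217.01428571] [0.58109003 0.0194833  0.117     ]
-7.6 [316.36342818 216.35386369]
17.4 [307.47697235 217.31694233]
50 [295.88262988 218.57349092]
```

move_arm([
  [4.6,-6.6,-4.9,0,0,0,10],
  [2.3,-7.4,-5.3,0,0,0,10],
  [-0.1,-7.7,-5.4,0,0,0,10],
  [-2.6,-7.5,-5.0,0,0,0,10],
  [-4.8,-6.8,-4.4,0,0,0,10],
  [-6.7,-5.6,-3.5,0,0,0,10],
  [-8.2,-4.0,-2.2,0,0,0,10],
  [-9.1,-2.2,-0.9,0,0,0,10],
  [-9.3,-0.2,0.5,0,0,0,10],
  [-9.1,1.8,1.9,0,0,0,10],
  [-8.0,3.6,3.2,0,0,0,10],
  [-6.6,5.3,4.1,0,0,0,10],
  [-4.6,6.6,4.9,0,0,0,10],
  [-2.3,7.4,5.3,0,0,0,10],
  [0.1,7.7,5.4,0,0,0,10],
  [2.6,7.5,5.1,0,0,0,10],
  [4.8,6.8,4.3,0,0,0,10],
  [6.7,5.6,3.5,0,0,0,10],
  [0,0,0,0,0,0,10],
])

```text
time_s: 19.05
tcp_pos: [0.5203, -0.1287, 0.1008]
eef_rot: [-179.9, 55.0, -84.1]
contact_force: [2.0, -1.8, 2.2]
gripper_width: 0.0172
```

move_arm([
  [8.2,4.1,2.2,0,0,0,10],
  [9.1,2.2,0.9,0,0,0,10],
  [9.4,0.2,-0.5,0,0,0,10],
  [9.0,-1.8,-1.9,0,0,0,10],
  [8.1,-3.7,-3.1,0,0,0,10],
  [6.5,-5.3,-4.2,0,0,0,10],
  [4.6,-6.6,-4.9,0,0,0,10],
  [2.3,-7.4,-5.3,0,0,0,10],
  [-0.1,-7.7,-5.4,0,0,0,10],
  [-2.6,-7.5,-5.0,0,0,0,10],
  [0,0,0,0,0,0,10],
  [0,0,0,0,0,0,10],
])

```text
time_s: 20.25
tcp_pos: [0.573, -0.1638, 0.0723]
eef_rot: [179.8, 55.0, -84.4]
contact_force: [-5.8, -1.0, -0.5]
gripper_width: 0.0172
```

```bash
cat > car.py <<'E'
from plant import *
from h import *
t=capture('top');f=t['frame'];pickle.dump(t,open('c4.pkl','wb'))
b=(f.max(2)<50).astype(np.uint8);b[:,:285]=0;b[:,345:]=0;b[:200]=0;b[232:]=0
n,_,st,ce=cv2.connectedComponentsWithStats(b)
for i in range(1,n):
    if st[i,4]>15: print(st[i],ce[i],onz(t,*ce[i],.117))
print('stop px',proj(t,pr(0,50,117)))
E
python3 car.py
```

```text
[293 214   9  10  69] [296.94202899 218.23188406] [0.57788258 0.04878108 0.117     ]
stop px [295.88262988 218.57349092]
```

move_arm([
  [-4.8,-6.8,-4.4,0,0,0,10],
  [0,0,0,0,0,0,10],
  [-6.7,-5.6,-3.5,0,0,0,10],
  [0,0,0,0,0,0,10],
  [0,0,0,0,0,0,10],
])

```text
time_s: 20.8
tcp_pos: [0.5621, -0.1753, 0.0651]
eef_rot: [180.0, 55.0, -84.3]
contact_force: [-3.5, 2.2, 2.9]
gripper_width: 0.0174
```

move_arm([
  [-4.2,-2.2,-1.3,0,0,0,10],
  [-4,-1.8,-0.9,0,0,0,10],
  [0,0,0,0,0,0,10],
  [0,0,0,0,0,0,10],
])

```text
time_s: 21.2
tcp_pos: [0.5545, -0.1792, 0.063]
eef_rot: [-179.9, 55.0, -84.2]
contact_force: [0.5, 3.0, 3.0]
gripper_width: 0.0173
```

move_arm([
  [-4.6,-1.3,-0.6,0,0,0,10],
  [-4.5,-0.9,-0.3,0,0,0,10],
  [0,0,0,0,0,0,10],
  [0,0,0,0,0,0,10],
])

```text
time_s: 21.6
tcp_pos: [0.5499, -0.1808, 0.0623]
eef_rot: [-179.2, 54.8, -83.8]
contact_force: [14.8, 6.5, 2.7]
gripper_width: 0.0175
```

move_arm([
  [-3,0,0,0,0,0,10],
  [0,0,0,0,0,0,10],
  [0,0,0,0,0,0,10],
])

```text
time_s: 21.9
tcp_pos: [0.5491, -0.181, 0.0622]
eef_rot: [-178.9, 54.7, -83.6]
contact_force: [21.6, 6.0, 2.0]
gripper_width: 0.0173
```

```bash
python3 car.py
```

```text
[292 214   9  10  70] [295.9        218.41428571] [0.5773922  0.05169537 0.117     ]
stop px [295.88262988 218.57349092]
```

move_arm([
  [3,0,0,0,0,0,10],
  [1.5,-1,0,0,0,0,10],
  [0,0,0,0,0,0,45],
  [0,0,0,0,0,0,45],
  [0,0,0,0,0,0,45],
  [0,0,0,0,0,0,45],
  [1,-10,7,0,0,0,45],
  [2,-20,14,0,0,0,45],
  [2,-20,14,0,0,0,45],
  [2,-20,14,0,0,0,45],
  [2,-20,14,0,0,0,0],
  [2,-20,14,0,0,0,0],
  [0,-5,40,0,0,0,0],
  [0,0,45,0,0,0,0],
  [0,0,45,0,0,0,0],
  [0,0,35,0,0,0,0],
  [0,0,0,0,0,0,0],
])

```text
time_s: 23.65
tcp_pos: [0.5575, -0.2999, 0.3107]
eef_rot: [-179.3, 54.4, -83.7]
contact_force: [-0.1, 0.5, 0.9]
gripper_width: 0.0004
```

```bash
python3 car.py
```

```text
[292 214   9  10  76] [296.         218.38157895] [0.57748179 0.0514157  0.117     ]
stop px [295.88262988 218.57349092]
```

move_arm([
  [2.3,44,0,-6.84,-0.69,0,0],
  [2.3,44,0,-6.84,-0.69,0,0],
  [2.3,44,0,-6.84,-0.69,0,0],
  [2.3,44,0,-6.84,-0.69,0,0],
  [2.3,44,0,-6.84,-0.69,0,0],
  [2.3,44,0,-6.84,-0.69,0,0],
  [2.3,44,0,-6.84,-0.69,0,0],
  [2.4,43,0,-6.84,-0.69,0,0],
  [0,0,0,0,0,0,0],
  [0,0,0,0,0,0,0],
])

```text
time_s: 24.7
tcp_pos: [0.5751, 0.0566, 0.3032]
eef_rot: [179.9, 0.1, -83.8]
contact_force: [-0.5, -0.4, 0.6]
gripper_width: 0.0002
```

Correct to y 0.0515 and descend to about z 0.125. Real tips would then be at about 0.149 if the 24.5 mm offset holds, or 0.125 if it doesn't. Either way they clear the head.

move_arm([
  [1,-5,-40,0,0,0,0],
  [0,0,-45,0,0,0,0],
  [0,0,-45,0,0,0,0],
  [0,0,-35,0,0,0,0],
  [0,0,-13,0,0,0,0],
  [0,0,0,0,0,0,0],
  [0,0,0,0,0,0,0],
  [0,0,0,0,0,0,0],
])

```text
time_s: 25.5
tcp_pos: [0.5785, 0.0474, 0.1282]
eef_rot: [-179.8, 0.1, -84.3]
contact_force: [0.5, 0.3, 0.4]
gripper_width: 0.0002
```

```bash
python3 - <<'E'
from plant import *
from h import *
c=capture('side');P=get_state()['tcp_pos'];print(P,get_state()['contact_force'])
cv2.imwrite('pics/s7.png',cv2.resize(c['frame'][180:280,270:390],None,fx=6,fy=6,interpolation=cv2.INTER_CUBIC))
print((proj(c,P+[0,0,.0245])-[269.6,179.6])*6)
E
```

```text
[0.5782812  0.04772228 0.12805673] [-0.21937727 -0.30715093  0.50099361]
[336.1966733  199.92359603]
```

View pics/s7.png

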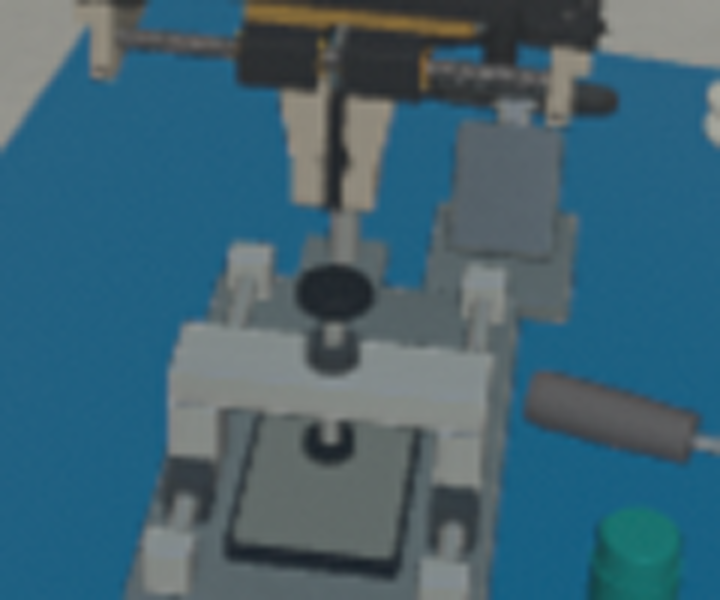

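Tips at crop (335,207) are above the plunger head at (335,292), and the bridge is against the dark collars. The 24.5 mm offset holds here too. I'm pressing down.

move_arm([
  [-1,4,-12,0,0,0,0],
  [0,0,-12,0,0,0,0],
  [0,0,-6,0,0,0,0],
  [0,0,-3,0,0,0,0],
  [0,0,-3,0,0,0,0],
  [0,0,0,0,0,0,0],
  [0,0,0,0,0,0,0],
])

```text
time_s: 26.25
tcp_pos: [0.576, 0.0518, 0.0903]
eef_rot: [180.0, 0.1, -84.2]
contact_force: [-0.7, 0.6, 1.7]
gripper_width: 0.0007
```

move_arm([
  [0,0,-4,0,0,0,0],
  [0,0,-3,0,0,0,0],
  [0,0,-2,0,0,0,0],
  [0,0,0,0,0,0,0],
  [0,0,0,0,0,0,0],
])

```text
time_s: 26.75
tcp_pos: [0.5765, 0.0518, 0.0813]
eef_rot: [-180.0, 0.1, -84.2]
contact_force: [-0.2, -0.1, 5.0]
gripper_width: 0.0001
```

move_arm([
  [0,0,-2,0,0,0,0],
  [0,0,-2,0,0,0,0],
  [0,0,-1.5,0,0,0,0],
  [0,0,-1,0,0,0,0],
  [0,0,0,0,0,0,0],
  [0,0,0,0,0,0,0],
  [0,0,0,0,0,0,0],
])

```text
time_s: 27.45
tcp_pos: [0.5769, 0.0518, 0.0786]
eef_rot: [-179.8, 0.1, -84.2]
contact_force: [-11.2, 0.5, 33.7]
gripper_width: 0.0005
```

move_arm([
  [0,0,3,0,0,0,0],
  [0,0,10,0,0,0,0],
  [0,0,30,0,0,0,0],
  [0,0,45,0,0,0,0],
  [0,0,45,0,0,0,0],
  [0,0,45,0,0,0,0],
  [0,0,45,0,0,0,0],
  [-20,45,0,0,0,0,0],
  [-20,45,0,0,0,0,0],
  [-20,45,0,0,0,0,0],
  [-20,45,0,0,0,0,0],
  [0,0,0,0,0,0,0],
  [0,0,0,0,0,0,0],
  [0,0,0,0,0,0,0],
])

```text
time_s: 28.85
tcp_pos: [0.4959, 0.2313, 0.2973]
eef_rot: [179.9, 0.1, -84.3]
contact_force: [-0.8, -0.2, 0.2]
gripper_width: 0.0004
```

```bash
python3 car.py; python3 - <<'E'
from plant import *
from h import *
c=capture('side');print(get_state()['tcp_pos'],get_state()['contact_force'])
cv2.imwrite('pics/s8.png',cv2.resize(c['frame'][140:400,220:460],None,fx=2.3,fy=2.3,interpolation=cv2.INTER_CUBIC))
print((proj(c,pr(0,50,117))-[219.6,139.6])*2.3,(proj(c,pr(0,50,105))-[219.6,139.6])*2.3)
E
```

```text
[292 214   9  10  76] [296.         218.38157895] [0.57748179 0.0514157  0.117     ]
stop px [295.88262988 218.57349092]
[0.49633355 0.23070293 0.29737201] [ 0.13944543 -0.09799741  0.10245161]
[243.18777505 199.24769855] [242.86000712 208.57626696]
```

View pics/s8.png

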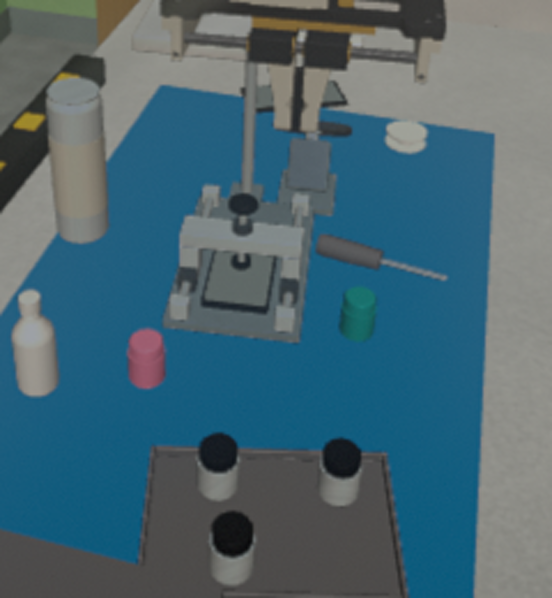

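The jar stands in the tray. The carriage is at the collars and the plunger head is back up at (243,203), which fits the "up" height. Bystanders haven't moved. Handing in.

```bash
python3 -c "
from plant import *
print(close_job())"
```

```text
the job is handed in; nothing more can be done
None
```

All three steps are done in the order asked, and the job was handed in at about 29 s. No verdict was reported.

- **Jar:** it was lifted off the phone and stands upright in the grey tray with the other two jars. The last side picture confirms this.
- **Handwheel:** I turned the crank about 2.3 turns until it stalled. The knob force rose to about 22 N. The carriage then sat within a pixel of the predicted stop position and stayed there after release.
- **Plunger:** I pressed it until it bottomed, about 13 mm after contact. The force jumped from 5 N to 34 N, which is harder than needed but under the 40 N limit. It sprang back, and its head is in the "up" position in the last picture.

**Checks that disagreed:**
- The fingertips appeared about 24.5 mm behind the reported TCP along the tool. I allowed for this at the knob and the plunger.
- Because of that offset the jar was held by its cap: the grip width read 32 mm, against 36 mm for the can.
- Camera and arm positions differed by about 3 mm in x.

I viewed 12 pictures against the budget of 10. In the last one the bystanders in view are where they were, and the robot touches nothing.

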